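Set out the tasting display

TASK

Set out the tasting display on the wooden board and the marble slab. Stand the gold-lidded jar on the dark round spot between the red cheese and the marble slab, and the red-capped spice jar on the round spot on the other side of the red cheese. Lay the flat blue tin centred on the marble slab, its long side along the slab's long side, and stand the dark-lidded jar upright on the middle of the tin; leave the red cheese and everything else where it is.

Things in the scene. Friction and masses are not known exactly. Their poses are not given: they have to be found in the camera images.
- board: Light wooden display board, fixed, 100 (its x) x 280 (its y) x 12 mm high, long side running roughly left to right (within 0.15 rad). Two dark round spots, flush, 84 mm across, are centred on its long axis at board y = +100 and y = -100 mm; the red cheese stands in the middle. Origin: centre of its underside; z up.
- slab: White marble slab, fixed, 150 (its x, pointing away from the robot within 0.15 rad) x 110 (its y) x 12 mm high. It stands to the left or to the right of the board, at about the same distance from the robot. Origin: centre of its underside; z up.
- red_cheese: Round flat cheese in red wax, 102 mm across, 35 mm high, loose on the middle of the board. To be left alone. Origin: centre of its underside; z up.
- spice_jar: Slim spice jar, dark blue label, red cap; round, 40 mm across, 106 mm high, about 0.11 kg, upright; the cap (40 mm across) is its top 20 mm. To be moved. Origin: centre of its underside; z up.
- gold_jar: Glass jar with green contents and a gold lid; round, widest 66 mm (lid 64), 90 mm high, about 0.37 kg, upright. To be moved. Origin: centre of its underside; z up.
- dark_jar: Glass jar with amber contents and a dark brown-black lid; round, widest 62 mm (lid 59), 80 mm high, about 0.3 kg, upright. To be moved. Origin: centre of its underside; z up.
- blue_tin: Flat closed tin with a blue top and rounded corners, 63 (its x) x 105 (its y, the long side) x 26 mm high, about 0.15 kg, lying flat with its long side pointing roughly away from the robot (within 0.3 rad). Its flat top carries a jar. To be moved. Origin: centre of its underside; z up.
- tub: White ricotta tub with red print, 110 mm across, 58 mm high, loose bystander at the left. To be left alone. Origin: centre of its underside; z up.
- bell: Chrome counter bell, 81 mm across, 52 mm high, loose bystander at the right. To be left alone. Origin: centre of its underside; z up.
There are look-alikes about, which are no part of the job. Leave any pink or turquoise look-alike of the dark_jar alone.

How it is judged:
At the end, for the whole second after the job is handed in: Gold-lidded jar on the board spot on the slab's side of the red cheese, spice jar on the other, tin on the slab's middle: each within 15 mm along both axes, tin aligned within 0.2 rad; dark-lidded jar on the tin, centres within 15 mm; all tilted under 0.1 rad, released, at rest (((y of slab in the frame of board above 0 m and x of gold_jar in the frame of board between -0.015 and 0.015 m and y of gold_jar in the frame of board between 0.085 and 0.115 m and x of spice_jar in the frame of board between -0.015 and 0.015 m and y of spice_jar in the frame of board between -0.115 and -0.085 m) or (y of slab in the frame of board below 0 m and x of gold_jar in the frame of board between -0.015 and 0.015 m and y of gold_jar in the frame of board between -0.115 and -0.085 m and x of spice_jar in the frame of board between -0.015 and 0.015 m and y of spice_jar in the frame of board between 0.085 and 0.115 m)) and height (world z) of gold_jar between 0.006 and 0.018 m and height (world z) of spice_jar between 0.006 and 0.018 m and x of blue_tin in the frame of slab between -0.015 and 0.015 m and y of blue_tin in the frame of slab between -0.015 and 0.015 m and height (world z) of blue_tin between 0.006 and 0.018 m and angle between the y axis of blue_tin and the x axis of slab, either way round below 0.2 rad and horizontal distance between dark_jar and blue_tin below 0.015 m and height (world z) of dark_jar between 0.032 and 0.044 m and angle between each of spice_jar, gold_jar, dark_jar, blue_tin's own z axis and vertical below 0.1 rad and linear speed of each of spice_jar, gold_jar, dark_jar, blue_tin below 0.02 m/s and angular speed of each of spice_jar, gold_jar, dark_jar, blue_tin below 0.2 rad/s); the robot touches nothing.
It fails at once if the red cheese is shifted by more than 12 mm (distance of red_cheese from where it was at the start of the episode above 0.012 m).
It fails at once if the ricotta tub is shifted by more than 15 mm (distance of tub from where it was at the start of the episode above 0.015 m).
It fails at once if the counter bell is shifted by more than 15 mm (distance of bell from where it was at the start of the episode above 0.015 m).
It also fails if it takes over 104 s, if anything falls off the work surface, if the arm or the gripper's body presses on something with over 40 N, if the wrist force passes 120 N, or if a joint passes its speed limit or range.

ROBOT

A 6-joint arm with a two-finger parallel gripper is mounted at the origin on a cart in front of the work surface, level with it; the furniture and walls round the work are solid. World frame = base frame: x ahead of the robot, y to its left, z up, the work surface at z = 0. Lengths are in m, angles in rad, forces in N, time in s.
With the tool pointing down it reaches from about 0.35 to 0.725 m from the base axis. Payload 4.3 kg.
Tool frame: the origin (TCP) lies at the very end of the fingers, on their centre line; the grasp point (between the pads) lies 19 mm behind it; z points along the fingers, y is the line along which they close (so a half turn about z gives the same grasp; the last joint's range is limited). The gripper opens to 85 mm and grips with 20 to 120 N. Pads are 22 mm wide; open, the fingers measure 114 mm over their backs; the gripper's body (76 mm by 85 mm) begins 54 mm behind the grasp point. The pads swing forward as they close: fully open they stand 13 mm farther back than shut.
Start: joints at [1.165, 0.377, 0.081, 1.274, 0, 1.46], TCP at [0.168, 0.55, 0.202] pointing down, gripper open.
Joint ranges: [-2.72, 2.72], [-0.84, 1.66], [-1.02, 1.22], [-1.77, 2.12], [-1.37, 1.28], [-3.14, 3.14]. Speed limits (rad/s): [2.57, 2.57, 3.14, 3.14, 3.14, 3.14].

INTERFACE

Orientations are given as a rotation vector (axis times angle).
In Python, from bench import get_obs, viewer, sign_off, spotter gives the robot as it stands. The module is installed in compiled form; this text tells all that it offers.
- The arm moves only by the tool jog_arm, never from a script. Its arguments are lists of equal length, an entry for each row: "claw": the closure in counts, from 0 (fully open) to 255 (shut); "travel": the shift along the tool's x, y, z in cm, a list of three; "dr": the turn, a rotation vector about the tool's x, y, z in rad, a list of three. In form: {"claw": [claw, ...], "travel": [[dx, dy, dz], ...], "dr": [[ax, ay, az], ...]}. A call has 1 to 5 rows; each row is the pose to reach, as a shift and turn from the pose commanded when the call began, along the tool's axes at that moment; what a row does not reach only later rows make up. A row lasts 1/10 s, in which the tool goes at most 50 mm and 8.59 degrees, less where a joint would pass 70% of its speed; a pose out of reach is approached as far as the arm can. A call with a gripper value outside its range is refused whole. The fingers move at their own pace and stop on an object; "grip_force" is the grip in N (left out, the last holds). Time passes only in rows, so rows that repeat a pose let the fingers close. It gives the time, the measured TCP pose, the force, the opening and the grip force at its end, in the units of the state.
- get_obs(): the state, without advancing time (a new reading comes with each control period).
- viewer.capture(name): name is "side" or "top" or "wrist"; returns a dict with "img" (420x560x3 uint8, red, green, blue), "depth" (420x560 float32, m along the optical axis (not along the pixel's ray), 0 where there is no reading), "vertical_fov" (degrees; the focal length in pixels is half the picture's height over the tangent of half this angle, whatever the lens; pixels are square), "cx", "cy" (the principal point, pixels), "camera_from_world" (4x4, takes a point from world to camera coordinates). Camera axes: x right, y down, z forward; pixel columns grow to the right and rows downward; lengths in m; the calibration is good to about 2 mm. A picture is of the moment at which its call begins.
- sign_off(): hands the job in; it is judged then, once.
Trained networks look in a picture, given as the dict that the camera call returned (one of the last four; its "shot" number tells which), for a name from the list of things; names that differ only in an ending like _2 or _b are one class to them, and where a whole thing is asked for, a point or a joint stands for the part that bears it (a point fixed in the world has none). Each returns a list of dicts, best first, with "confidence" (0 to 1); they miss things now and then, are a little off and sometimes report something else, mostly with a low value. They report only what shows in the picture. A call takes as long as a camera call. They do not tell look-alikes from the thing itself.
- spotter.trace(picture, query): "region" (420x560 bool, what is visible of it) and "pixel" ([row, column] in pixels, amid what is visible of it).
- spotter.pinpoint(picture, query): "pixel" ([row, column] in pixels: a listed point, or the origin of a listed thing).
The state is a dict: "time_s": time; "joints": joint angles; "qd": joint speeds; "joint_efforts": joint torques, N m; "position": TCP position; "tool_rot": TCP orientation; "ft_force": force on the tool from outside, world axes, zero at the start; "moment": the same for the moment, N m; "opening": finger opening in m; "grip_force": force on a finger pad.
Only numpy, scipy, OpenCV 4.12 (cv2) and the standard library are available. Lean on these libraries where they do the work, as an engineer would, in place of code of your own. Each camera call takes 0.05 s, during which the arm holds its last target. There are 200 camera calls.

## Working session

There is one attempt and no reset: what is moved stays moved. The work goes in short steps, Python scripts to look and compute and a tool call to move; the robot and the scene stay as the last step left them, time stands still between calls to the robot, and variables do not carry over. Pictures are saved under pics/ and viewed, at most 14 in all, crops included, and the job is handed in when it is done.

Besides the shell and the picture viewer there is one more tool, called by a JSON object that holds its "fn" and its "kwargs", one argument or row to a line. jog_arm: Moves the arm, as the interface text tells. Its arguments: {"type":"object","properties":{"claw":{"type":"array","items":{"type":"number"}},"travel":{"type":"array","items":{"type":"array","items":{"type":"number"}}},"dr":{"type":"array","items":{"type":"array","items":{"type":"number"}}},"grip_force":{"type":"number"}},"required":["claw","travel","dr"]}

```bash
mkdir -p pics; cat > h.py <<'E'
import numpy as np, cv2
from bench import get_obs, viewer, sign_off, spotter
from scipy.spatial.transform import Rotation as R
def cloud(p):
    d=p["depth"];H,W=d.shape;f=H/2/np.tan(np.radians(p["vertical_fov"])/2)
    v,u=np.mgrid[:H,:W];c=np.stack([(u-p["cx"])/f*d,(v-p["cy"])/f*d,d,np.ones_like(d)],-1)
    w=(c@np.linalg.inv(p["camera_from_world"]).T)[...,:3];w[d<=0]=np.nan
    return w
def save(p,n): cv2.imwrite(f"pics/{n}.png",cv2.cvtColor(p["img"],cv2.COLOR_RGB2BGR))
def rnd(a,n=4): return np.round(a,n).tolist()
E
python3 - <<'E'
from h import *
o=get_obs();print({k:rnd(v) for k,v in o.items()})
names="board slab red_cheese spice_jar gold_jar dark_jar blue_tin tub bell".split()
p=viewer.capture("top");save(p,"top0");np.savez("top0.npz",**{k:v for k,v in p.items()})
w=cloud(p)
for n in names:
    for r in spotter.trace(p,n)[:4]:
        q=w[r["region"]];q=q[~np.isnan(q[:,0])];zt=np.percentile(q[:,2],90)
        t=q[q[:,2]>zt-.006]
        (c,s,a)=cv2.minAreaRect((t[:,:2]*1000).astype(np.float32))
        print(n,round(r["confidence"],2),rnd(r["pixel"],0),"zt",round(zt,3),"rect",rnd(c,1),rnd(s,1),round(a,1),"med",rnd(np.median(t,0),3),len(t))
s=viewer.capture("side");save(s,"side0")
E
```

```text
{'time_s': 0.0, 'joints': [1.1647, 0.3781, 0.0796, 1.2744, 0.0, 1.4605], 'qd': [0.0007, -0.0007, 0.0009, -0.0012, -0.0007, -0.0], 'joint_efforts': [0.0007, -46.3605, 26.9878, 0.0209, -0.0001, -0.0], 'position': [0.1673, 0.5494, 0.201], 'tool_rot': [-0.4628, -3.1068, 0.0031], 'ft_force': [-0.9123, 0.2583, 0.4841], 'moment': [0.0099, 0.0401, -0.0216], 'grip_force': 0.0, 'opening': 0.085}
board 0.59 [220.0, 226.0] zt 0.016 rect [441.7, 162.6] [281.9, 99.3] 84.5 med [0.441, 0.121, 0.013] 2348
slab 0.6 [211.0, 320.0] zt 0.015 rect [455.0, -142.6] [109.7, 149.5] 85.0 med [0.455, -0.143, 0.012] 2062
slab 0.52 [161.0, 379.0] zt 0.04 rect [582.5, -301.7] [52.8, 54.3] 31.8 med [0.581, -0.3, 0.038] 288
red_cheese 0.83 [213.0, 207.0] zt 0.05 rect [443.3, 160.4] [98.1, 97.8] 89.5 med [0.443, 0.161, 0.047] 1048
red_cheese 0.5 [153.0, 140.0] zt 0.093 rect [602.0, 328.8] [62.3, 60.6] 18.0 med [0.602, 0.329, 0.091] 484
spice_jar 0.75 [150.0, 205.0] zt 0.108 rect [616.9, 161.5] [38.0, 38.5] 65.4 med [0.618, 0.161, 0.106] 201
gold_jar 0.72 [153.0, 137.0] zt 0.093 rect [601.9, 328.4] [59.8, 60.4] 24.6 m
[... 272 characters left out ...]
 zt 0.083 rect [610.7, -139.4] [55.5, 56.4] 89.3 med [0.61, -0.139, 0.08] 379
dark_jar 0.65 [151.0, 435.0] zt 0.082 rect [603.6, -429.8] [53.2, 56.9] 72.9 med [0.603, -0.43, 0.08] 384
blue_tin 0.96 [153.0, 265.0] zt 0.026 rect [611.2, 3.9] [103.1, 61.8] 13.2 med [0.611, 0.003, 0.024] 730
tub 0.75 [253.0, 113.0] zt 0.06 rect [351.7, 384.5] [107.1, 106.6] 71.6 med [0.351, 0.385, 0.058] 1342
tub 0.21 [151.0, 204.0] zt 0.108 rect [616.9, 161.5] [38.0, 38.5] 65.4 med [0.618, 0.161, 0.106] 201
bell 0.69 [165.0, 380.0] zt 0.04 rect [582.4, -300.1] [53.3, 52.8] 43.4 med [0.582, -0.3, 0.038] 279
bell 0.28 [212.0, 321.0] zt 0.015 rect [455.0, -142.6] [109.7, 149.5] 85.0 med [0.455, -0.143, 0.012] 2062
```

```bash
python3 - <<'E'
import cv2
a=cv2.imread("pics/top0.png");cv2.imwrite("pics/crop0.png",cv2.resize(a[110:240,290:470],None,fx=4,fy=4,interpolation=2))
E
```

```text
(no output)
```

View pics/top0.png

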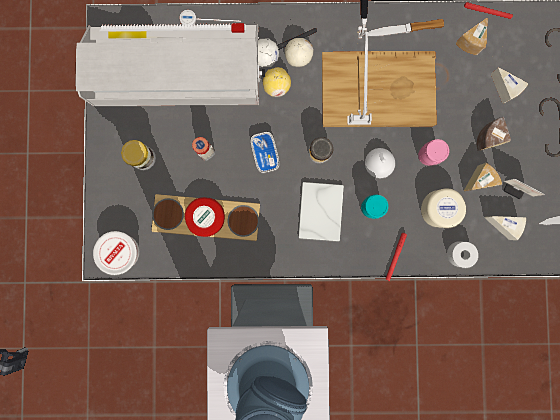

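View pics/side0.png

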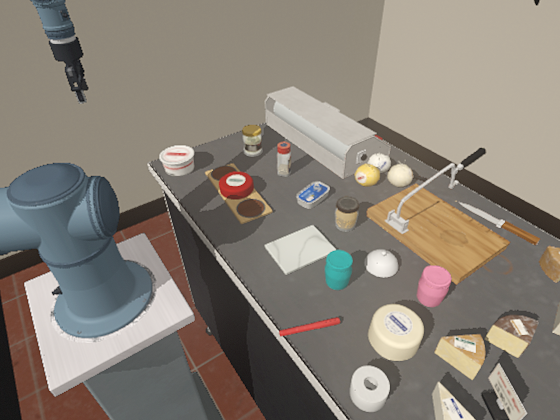

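View pics/crop0.png

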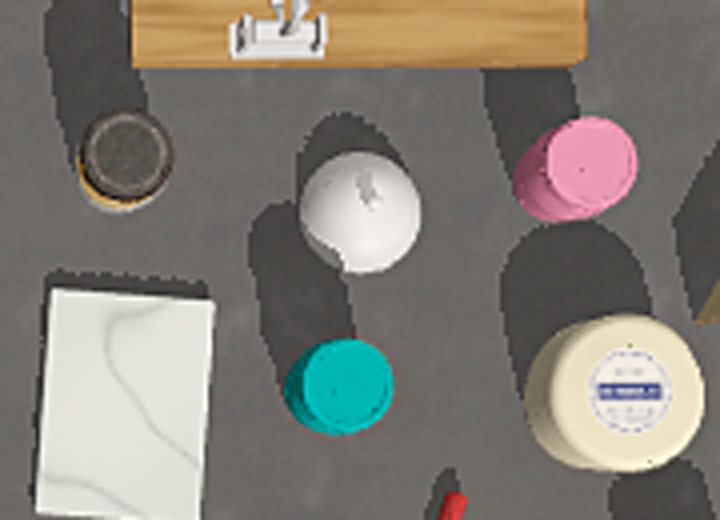

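Candidates for the dark jar, as [row, column]: [151,318] has a dark brown-black lid over amber glass. [203,372] is turquoise and [151,435] is pink. The enlarged crop confirms the one at [151,318], so I'll use that, at world (0.611, -0.139). The slab is to the right of the board, so gold goes on the right spot and spice on the left.

```bash
python3 - <<'E'
from h import *
p=dict(np.load("top0.npz"));w=cloud(p)
def box(n,x0,x1,y0,y1,zm):
    m=(w[...,0]>x0)&(w[...,0]<x1)&(w[...,1]>y0)&(w[...,1]<y1)&(w[...,2]>zm);q=w[m]
    print(n,len(q), rnd(q.min(0),3) if len(q) else'',rnd(q.max(0),3) if len(q) else '')
box("behind gold",.645,.9,.2,.5,.03);box("behind spice",.645,.75,.08,.2,.03)
box("behind dark",.65,.72,-.3,-.05,.03);box("cutter tall",.6,.9,-.4,-.1,.1);box("behind tin",.67,.72,-.06,.08,.02)
E
```

```text
behind gold 6073 [0.74, 0.201, 0.03] [0.9, 0.466, 0.134]
behind spice 253 [0.742, 0.08, 0.03] [0.75, 0.2, 0.129]
behind dark 791 [0.679, -0.3, 0.03] [0.72, -0.15, 0.131]
cutter tall 296 [0.687, -0.249, 0.103] [0.9, -0.237, 0.158]
behind tin 0
```

{"fn": "jog_arm", "kwargs": {
  "claw": [0,0,0,0,0],
  "travel": [
    [0,0,0],
    [0,0,0],
    [0,0,0],
    [0,0,0],
    [0,0,0]
  ],
  "dr": [
    [0,0,-0.15],
    [0,0,-0.3],
    [0,0,-0.45],
    [0,0,-0.6],
    [0,0,-0.75]
  ],
  "grip_force": 40
}}

```text
time_s: 1.05
position: [0.1676, 0.5501, 0.202]
tool_rot: [-0.717, 3.059, 0.0]
ft_force: [0.7, 0.9, 0.6]
opening: 0.0853
grip_force: 0.0
```

{"fn": "jog_arm", "kwargs": {
  "claw": [0,0,0,0,0],
  "travel": [
    [0,0,0],
    [0,0,0],
    [0,0,0],
    [0,0,0],
    [0,0,0]
  ],
  "dr": [
    [0,0,-0.15],
    [0,0,-0.3],
    [0,0,-0.45],
    [0,0,-0.6],
    [0,0,-0.75]
  ]
}}

```text
time_s: 1.55
position: [0.1676, 0.5501, 0.202]
tool_rot: [-1.787, 2.584, 0.0]
ft_force: [-0.3, -0.1, -0.4]
opening: 0.0855
grip_force: 0.0
```

{"fn": "jog_arm", "kwargs": {
  "claw": [0,0,0,0,0],
  "travel": [
    [0,0,0],
    [0,0,0],
    [0,0,0],
    [0,0,0],
    [0,0,0]
  ],
  "dr": [
    [0,0,-0.15],
    [0,0,-0.27],
    [0,0,-0.27],
    [0,0,-0.27],
    [0,0,-0.27]
  ]
}}

```text
time_s: 2.05
position: [0.1676, 0.5501, 0.2019]
tool_rot: [-2.11, 2.328, 0.0]
ft_force: [-1.7, 0.3, -1.6]
opening: 0.0853
grip_force: 0.0
```

{"fn": "jog_arm", "kwargs": {
  "claw": [0,0,0,0,0],
  "travel": [
    [17.8,-45.4,0],
    [17.8,-45.4,0],
    [17.8,-45.4,0],
    [17.8,-45.4,0],
    [17.8,-45.4,0]
  ],
  "dr": [
    [0,0,0],
    [0,0,0],
    [0,0,0],
    [0,0,0],
    [0,0,0]
  ]
}}

```text
time_s: 2.55
position: [0.3921, 0.4358, 0.2021]
tool_rot: [-2.11, 2.327, 0.0]
ft_force: [0.0, 1.1, 0.1]
opening: 0.0853
grip_force: 0.0
```

{"fn": "jog_arm", "kwargs": {
  "claw": [0,0,0,0,0],
  "travel": [
    [8.7,-22,0],
    [8.7,-22,0],
    [8.7,-22,0],
    [8.7,-22,0],
    [8.7,-22,0]
  ],
  "dr": [
    [0,0,0],
    [0,0,0],
    [0,0,0],
    [0,0,0],
    [0,0,0]
  ]
}}

```text
time_s: 3.05
position: [0.6037, 0.3268, 0.2016]
tool_rot: [-2.107, 2.329, -0.001]
ft_force: [-0.0, 0.8, 0.7]
opening: 0.0855
grip_force: 0.0
```

```bash
cat >> h.py <<'E'
def go(x,y,z):
    o=get_obs();M=R.from_rotvec(o["tool_rot"]);d=np.array([x,y,z])-o["position"]
    print("pos",rnd(o["position"]),"yawY",round(np.degrees(np.arctan2(*M.as_matrix()[[1,0],1])),1),"travel cm",rnd(M.inv().apply(d)*100,2))
E
python3 - <<'E'
from h import *
go(.602,.3285,.035)
p=viewer.capture("wrist");save(p,"w1");w=cloud(p)
for r in spotter.trace(p,"gold_jar")[:2]:
    q=w[r["region"]];q=q[~np.isnan(q[:,0])];t=q[q[:,2]>.082]
    print(r["confidence"],len(t),cv2.minAreaRect((t[:,:2]*1000).astype(np.float32)))
E
```

```text
pos [0.6037, 0.3268, 0.2016] yawY 174.3 travel cm [-0.15, 0.2, 16.66]
0.96 3819 ((604.0237426757812, 328.212890625), (63.13063049316406, 63.08649826049805), 42.6686897277832)
```

{"fn": "jog_arm", "kwargs": {
  "claw": [0,0,0,0,0],
  "travel": [
    [-0.1,0,5],
    [-0.1,0,10],
    [-0.1,0,14],
    [-0.1,0,16.6],
    [-0.1,0,16.6]
  ],
  "dr": [
    [0,0,0],
    [0,0,0],
    [0,0,0],
    [0,0,0],
    [0,0,0]
  ]
}}

```text
time_s: 3.65
position: [0.5963, 0.3287, 0.0308]
tool_rot: [2.105, -2.319, -0.005]
ft_force: [-0.2, -0.8, -0.2]
opening: 0.0854
grip_force: 0.0
```

{"fn": "jog_arm", "kwargs": {
  "claw": [255,255,255,255,255],
  "travel": [
    [0,0,0],
    [0,0,0],
    [0,0,0],
    [0,0,0],
    [0,0,0]
  ],
  "dr": [
    [0,0,0],
    [0,0,0],
    [0,0,0],
    [0,0,0],
    [0,0,0]
  ],
  "grip_force": 45
}}

```text
time_s: 4.15
position: [0.6034, 0.3311, 0.0388]
tool_rot: [-2.108, 2.322, -0.002]
ft_force: [0.5, 0.6, 6.7]
opening: 0.0622
grip_force: 50.9
```

{"fn": "jog_arm", "kwargs": {
  "claw": [255,255,255,255,255],
  "travel": [
    [0,0,0],
    [0,0,-3],
    [0,0,-7],
    [0,0,-11],
    [0,0,-15]
  ],
  "dr": [
    [0,0,0],
    [0,0,0],
    [0,0,0],
    [0,0,0],
    [0,0,0]
  ]
}}

```text
time_s: 4.65
position: [0.6001, 0.3295, 0.1867]
tool_rot: [2.11, -2.325, -0.001]
ft_force: [0.3, -0.4, -4.9]
opening: 0.0624
grip_force: 51.8
```

```bash
python3 -c "
from h import *
go(.4321,.0631,.185);go(.4321,.0631,.049)"
```

```text
pos [0.6001, 0.3295, 0.1867] yawY 174.5 travel cm [28.14, 14.15, 0.22]
pos [0.6001, 0.3295, 0.1867] yawY 174.5 travel cm [28.13, 14.12, 13.82]
```

{"fn": "jog_arm", "kwargs": {
  "claw": [255,255,255,255,255],
  "travel": [
    [3,1.5,0],
    [6,3,0],
    [10,5,0],
    [14,7,0],
    [17,8.5,0]
  ],
  "dr": [
    [0,0,0],
    [0,0,0],
    [0,0,0],
    [0,0,0],
    [0,0,0]
  ]
}}

```text
time_s: 5.15
position: [0.4974, 0.1669, 0.1853]
tool_rot: [2.109, -2.325, -0.002]
ft_force: [-0.4, 0.0, -3.3]
opening: 0.0626
grip_force: 51.9
```

{"fn": "jog_arm", "kwargs": {
  "claw": [255,255,255,255,255],
  "travel": [
    [4,2,0],
    [8,4,0],
    [11.1,5.6,0],
    [11.1,5.6,0],
    [11.1,5.6,0]
  ],
  "dr": [
    [0,0,0],
    [0,0,0],
    [0,0,0],
    [0,0,0],
    [0,0,0]
  ]
}}

```text
time_s: 5.65
position: [0.433, 0.0636, 0.1859]
tool_rot: [-2.11, 2.328, 0.001]
ft_force: [0.4, 0.5, -4.5]
opening: 0.0625
grip_force: 51.9
```

```bash
python3 - <<'E'
from h import *
go(.4321,.0631,.054)
p=viewer.capture("wrist");save(p,"w2")
p=viewer.capture("side");save(p,"s2")
E
```

```text
pos [0.433, 0.0636, 0.1859] yawY 174.4 travel cm [0.07, 0.08, 13.19]
```

View pics/w2.png

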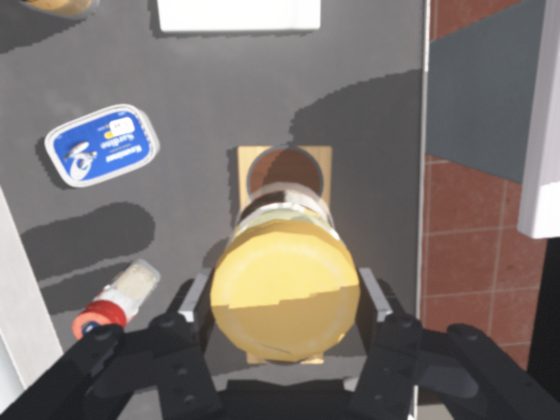

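The wrist view shows the gold lid at [290,285], held between the fingers, with the empty right spot just ahead at [170,290].

{"fn": "jog_arm", "kwargs": {
  "claw": [255,255,255,255,255],
  "travel": [
    [0,0.1,4],
    [0,0.1,8],
    [0,0.1,11],
    [0,0.1,12.5],
    [0,0.1,12.5]
  ],
  "dr": [
    [0,0,0],
    [0,0,0],
    [0,0,0],
    [0,0,0],
    [0,0,0]
  ]
}}

```text
time_s: 6.25
position: [0.4306, 0.0649, 0.0585]
tool_rot: [2.111, -2.321, -0.006]
ft_force: [0.4, 0.1, -5.0]
opening: 0.0626
grip_force: 51.8
```

{"fn": "jog_arm", "kwargs": {
  "claw": [255,255,255,255],
  "travel": [
    [0,0,0.4],
    [0,0,0.7],
    [0,0,0.9],
    [0,0,0.9]
  ],
  "dr": [
    [0,0,0],
    [0,0,0],
    [0,0,0],
    [0,0,0]
  ]
}}

```text
time_s: 6.65
position: [0.4333, 0.064, 0.0523]
tool_rot: [-2.111, 2.325, -0.001]
ft_force: [-0.3, 0.3, -4.3]
opening: 0.0625
grip_force: 51.8
```

{"fn": "jog_arm", "kwargs": {
  "claw": [255,255],
  "travel": [
    [0,0,0.2],
    [0,0,0.2]
  ],
  "dr": [
    [0,0,0],
    [0,0,0]
  ]
}}

```text
time_s: 6.85
position: [0.4336, 0.0639, 0.0508]
tool_rot: [-2.111, 2.325, -0.002]
ft_force: [-1.1, -0.4, 1.6]
opening: 0.0625
grip_force: 52.5
```

{"fn": "jog_arm", "kwargs": {
  "claw": [0,0,0,0,0],
  "travel": [
    [0,0,0],
    [0,0,0],
    [0,0,0],
    [0,0,0],
    [0,0,0]
  ],
  "dr": [
    [0,0,0],
    [0,0,0],
    [0,0,0],
    [0,0,0],
    [0,0,0]
  ]
}}

```text
time_s: 7.35
position: [0.4328, 0.064, 0.0499]
tool_rot: [-2.111, 2.326, -0.0]
ft_force: [-0.4, 0.7, 0.2]
opening: 0.0851
grip_force: 0.0
```

{"fn": "jog_arm", "kwargs": {
  "claw": [0,0,0,0,0],
  "travel": [
    [0,0,-2],
    [0,0,-6],
    [0,0,-11],
    [0,0,-15],
    [0,0,-15]
  ],
  "dr": [
    [0,0,0],
    [0,0,0],
    [0,0,0],
    [0,0,0],
    [0,0,0]
  ]
}}

```text
time_s: 7.85
position: [0.4368, 0.064, 0.2056]
tool_rot: [-2.106, 2.32, -0.011]
ft_force: [0.9, 0.9, 0.4]
opening: 0.0854
grip_force: 0.0
```

```bash
cat >> h.py <<'E'
def lid(cam,n,x=None,y=None):
    p=viewer.capture(cam);w=cloud(p)
    for r in spotter.trace(p,n)[:4]:
        q=w[r["region"]];q=q[~np.isnan(q[:,0])];zt=np.percentile(q[:,2],90);t=q[q[:,2]>zt-.006]
        (c,s,a)=cv2.minAreaRect((t[:,:2]*1000).astype(np.float32))
        print(n,round(r["confidence"],2),rnd(r["pixel"],0),"zt",round(zt,3),rnd(c,1),rnd(s,1),round(a,1))
    return p
E
python3 - <<'E'
from h import *
lid("wrist","gold_jar")
go(.617,.1615,.21)
E
```

```text
gold_jar 0.6 [194.0, 286.0] zt 0.102 [434.5, 61.0] [62.4, 63.5] 77.0
pos [0.4337, 0.064, 0.2007] yawY 174.5 travel cm [-11.47, -17.3, -0.88]
```

{"fn": "jog_arm", "kwargs": {
  "claw": [0,0,0,0,0],
  "travel": [
    [-2.5,-3.8,-1],
    [-5,-7.6,-1],
    [-8,-12,-1],
    [-11,-16,-1],
    [-11.5,-17.3,-1]
  ],
  "dr": [
    [0,0,0],
    [0,0,0],
    [0,0,0],
    [0,0,0],
    [0,0,0]
  ]
}}

```text
time_s: 8.45
position: [0.6175, 0.164, 0.2055]
tool_rot: [2.112, -2.322, -0.005]
ft_force: [-0.2, 0.1, 1.1]
opening: 0.0855
grip_force: 0.0
```

{"fn": "jog_arm", "kwargs": {
  "claw": [0,0],
  "travel": [
    [0,0,0],
    [0,0,0]
  ],
  "dr": [
    [0,0,0],
    [0,0,0]
  ]
}}

```text
time_s: 8.65
position: [0.6147, 0.1615, 0.2076]
tool_rot: [2.109, -2.323, -0.004]
ft_force: [-0.4, 0.2, 0.7]
opening: 0.0854
grip_force: 0.0
```

```bash
python3 - <<'E'
from h import *
lid("wrist","spice_jar")
go(.617,.1615,.05)
E
```

```text
spice_jar 0.58 [196.0, 279.0] zt 0.106 [619.1, 158.7] [38.5, 37.7] 0.5
spice_jar 0.46 [59.0, 482.0] zt 0.102 [435.4, 61.6] [63.9, 63.2] 28.2
pos [0.6145, 0.1611, 0.2091] yawY 174.4 travel cm [-0.07, -0.28, 15.91]
```

{"fn": "jog_arm", "kwargs": {
  "claw": [0,0,0,0,0],
  "travel": [
    [0.1,-0.4,4],
    [0.1,-0.4,9],
    [0.1,-0.4,13],
    [0.1,-0.4,15.7],
    [0.1,-0.4,15.7]
  ],
  "dr": [
    [0,0,0],
    [0,0,0],
    [0,0,0],
    [0,0,0],
    [0,0,0]
  ]
}}

```text
time_s: 9.25
position: [0.6145, 0.1591, 0.0487]
tool_rot: [2.105, -2.321, -0.008]
ft_force: [-0.0, -0.8, -0.0]
opening: 0.0854
grip_force: 0.0
```

{"fn": "jog_arm", "kwargs": {
  "claw": [130,200,255,255,255],
  "travel": [
    [0,0,0],
    [0,0,0],
    [0,0,0],
    [0,0,0],
    [0,0,0]
  ],
  "dr": [
    [0,0,0],
    [0,0,0],
    [0,0,0],
    [0,0,0],
    [0,0,0]
  ],
  "grip_force": 30
}}

```text
time_s: 9.75
position: [0.6216, 0.1608, 0.0556]
tool_rot: [-2.109, 2.323, -0.003]
ft_force: [-1.2, 0.5, 4.6]
opening: 0.0389
grip_force: 29.3
```

{"fn": "jog_arm", "kwargs": {
  "claw": [255,255],
  "travel": [
    [0,0,0],
    [0,0,0]
  ],
  "dr": [
    [0,0,0],
    [0,0,0]
  ]
}}

```text
time_s: 9.95
position: [0.6216, 0.1608, 0.0555]
tool_rot: [-2.109, 2.323, -0.003]
ft_force: [-0.8, 0.2, 5.9]
opening: 0.0387
grip_force: 29.3
```

{"fn": "jog_arm", "kwargs": {
  "claw": [255,255,255,255,255],
  "travel": [
    [0,0,0],
    [0,0,-3],
    [0,0,-7],
    [0,0,-11],
    [0,0,-13]
  ],
  "dr": [
    [0,0,0],
    [0,0,0],
    [0,0,0],
    [0,0,0],
    [0,0,0]
  ]
}}

```text
time_s: 10.45
position: [0.622, 0.1608, 0.1882]
tool_rot: [-2.108, 2.321, -0.006]
ft_force: [0.9, 0.2, -0.1]
opening: 0.0388
grip_force: 30.6
```

```bash
python3 -c "
from h import *
go(.4513,.2621,.185)"
```

```text
pos [0.622, 0.1608, 0.1882] yawY 174.5 travel cm [-8.44, 17.97, 0.21]
```

{"fn": "jog_arm", "kwargs": {
  "claw": [255,255,255,255,255],
  "travel": [
    [-1.5,3.2,0],
    [-3.5,7.5,0],
    [-5.5,12,0],
    [-7.5,16,0],
    [-8.4,18,0]
  ],
  "dr": [
    [0,0,0],
    [0,0,0],
    [0,0,0],
    [0,0,0],
    [0,0,0]
  ]
}}

```text
time_s: 10.95
position: [0.4458, 0.2629, 0.184]
tool_rot: [-2.114, 2.323, 0.001]
ft_force: [0.9, -0.5, -1.6]
opening: 0.0388
grip_force: 30.6
```

{"fn": "jog_arm", "kwargs": {
  "claw": [255,255,255,255,255],
  "travel": [
    [0,0,0],
    [0,0,3],
    [0,0,7],
    [0,0,10],
    [0,0,10]
  ],
  "dr": [
    [0,0,0],
    [0,0,0],
    [0,0,0],
    [0,0,0],
    [0,0,0]
  ]
}}

```text
time_s: 11.45
position: [0.4465, 0.2594, 0.0794]
tool_rot: [2.106, -2.322, -0.003]
ft_force: [-1.3, 0.1, -1.4]
opening: 0.039
grip_force: 30.6
```

```bash
python3 - <<'E'
from h import *
go(.4513,.2621,.0675)
lid("top","spice_jar")
E
```

```text
pos [0.4465, 0.2594, 0.0794] yawY 174.4 travel cm [-0.32, -0.46, 1.19]
spice_jar 0.77 [220.0, 167.0] zt 0.131 [440.4, 245.2] [31.5, 28.1] 50.9
```

{"fn": "jog_arm", "kwargs": {
  "claw": [255,255,255,255,255],
  "travel": [
    [-0.3,-0.4,0.2],
    [-0.3,-0.4,0.5],
    [-0.3,-0.4,0.8],
    [-0.3,-0.4,0.9],
    [-0.3,-0.4,0.9]
  ],
  "dr": [
    [0,0,0],
    [0,0,0],
    [0,0,0],
    [0,0,0],
    [0,0,0]
  ]
}}

```text
time_s: 12.05
position: [0.453, 0.2639, 0.0739]
tool_rot: [2.112, -2.326, -0.0]
ft_force: [0.2, 0.7, -0.6]
opening: 0.0389
grip_force: 30.6
```

{"fn": "jog_arm", "kwargs": {
  "claw": [255,255,255],
  "travel": [
    [0,0,0.2],
    [0,0,0.2],
    [0,0,0.2]
  ],
  "dr": [
    [0,0,0],
    [0,0,0],
    [0,0,0]
  ]
}}

```text
time_s: 12.35
position: [0.453, 0.2639, 0.0718]
tool_rot: [2.112, -2.326, -0.0]
ft_force: [-0.2, 0.3, -0.7]
opening: 0.0387
grip_force: 30.6
```

{"fn": "jog_arm", "kwargs": {
  "claw": [255,255,255],
  "travel": [
    [0,0,0.2],
    [0,0,0.35],
    [0,0,0.35]
  ],
  "dr": [
    [0,0,0],
    [0,0,0],
    [0,0,0]
  ]
}}

```text
time_s: 12.65
position: [0.4529, 0.2638, 0.0681]
tool_rot: [2.111, -2.326, -0.0]
ft_force: [-0.5, -1.0, -0.7]
opening: 0.0386
grip_force: 30.6
```

{"fn": "jog_arm", "kwargs": {
  "claw": [255,255],
  "travel": [
    [0,0,0.1],
    [0,0,0.1]
  ],
  "dr": [
    [0,0,0],
    [0,0,0]
  ]
}}

```text
time_s: 12.85
position: [0.4531, 0.2641, 0.0677]
tool_rot: [-2.111, 2.326, 0.0]
ft_force: [-0.8, -0.1, 1.8]
opening: 0.0385
grip_force: 31.0
```

Contact felt (force up to +1.8 N), so I'll release and retreat, then turn toward the tin. It needs tool y at 103°, which is +1.24 rad about tool z.

{"fn": "jog_arm", "kwargs": {
  "claw": [150,80,0,0,0],
  "travel": [
    [0,0,0],
    [0,0,0],
    [0,0,0],
    [0,0,0],
    [0,0,0]
  ],
  "dr": [
    [0,0,0],
    [0,0,0],
    [0,0,0],
    [0,0,0],
    [0,0,0]
  ]
}}

```text
time_s: 13.35
position: [0.4532, 0.2639, 0.0674]
tool_rot: [-2.112, 2.326, -0.0]
ft_force: [-0.6, -0.9, 0.4]
opening: 0.0853
grip_force: 0.0
```

{"fn": "jog_arm", "kwargs": {
  "claw": [0,0,0,0,0],
  "travel": [
    [0,0,0],
    [0,0,-3],
    [0,0,-7],
    [0,0,-11],
    [0,0,-14]
  ],
  "dr": [
    [0,0,0],
    [0,0,0],
    [0,0,0],
    [0,0,0],
    [0,0,0]
  ]
}}

```text
time_s: 13.85
position: [0.4537, 0.2642, 0.21]
tool_rot: [-2.11, 2.324, -0.001]
ft_force: [0.8, -0.2, 0.5]
opening: 0.0852
grip_force: 0.0
```

{"fn": "jog_arm", "kwargs": {
  "claw": [0,0,0,0,0],
  "travel": [
    [3,-2,0],
    [7,-5,0],
    [12,-8,0],
    [16,-11,0],
    [20,-14,0]
  ],
  "dr": [
    [0,0,0.15],
    [0,0,0.3],
    [0,0,0.45],
    [0,0,0.6],
    [0,0,0.75]
  ]
}}

```text
time_s: 14.35
position: [0.5695, 0.0567, 0.2076]
tool_rot: [-1.104, 2.941, 0.0]
ft_force: [0.5, 0.0, 0.2]
opening: 0.0851
grip_force: 0.0
```

{"fn": "jog_arm", "kwargs": {
  "claw": [0,0,0,0,0],
  "travel": [
    [0,0,0],
    [0,0,0],
    [0,0,0],
    [0,0,0],
    [0,0,0]
  ],
  "dr": [
    [0,0,0.15],
    [0,0,0.3],
    [0,0,0.45],
    [0,0,0.49],
    [0,0,0.49]
  ]
}}

```text
time_s: 14.85
position: [0.5688, 0.0583, 0.2072]
tool_rot: [0.367, -3.12, -0.0]
ft_force: [-0.3, -0.1, -0.1]
opening: 0.0853
grip_force: 0.0
```

```bash
python3 - <<'E'
from h import *
lid("top","spice_jar");lid("top","gold_jar");lid("top","red_cheese")
go(.611,.003,.2)
E
```

```text
spice_jar 0.47 [217.0, 153.0] zt 0.121 [429.2, 197.7] [180.2, 39.0] 73.5
gold_jar 0.79 [218.0, 248.0] zt 0.105 [434.3, 44.9] [56.3, 27.1] 0.6
pos [0.5688, 0.0585, 0.2074] yawY 103.4 travel cm [-2.81, -6.38, 0.74]
```

{"fn": "jog_arm", "kwargs": {
  "claw": [0,0,0,0,0],
  "travel": [
    [-1.4,-3,0],
    [-2.8,-6,0],
    [-2.8,-6.4,0],
    [-2.8,-6.4,0],
    [-2.8,-6.4,0]
  ],
  "dr": [
    [0,0,0],
    [0,0,0],
    [0,0,0],
    [0,0,0],
    [0,0,0]
  ]
}}

```text
time_s: 15.65
position: [0.6104, 0.0032, 0.2073]
tool_rot: [0.368, -3.119, -0.001]
ft_force: [0.6, 1.0, -0.7]
opening: 0.0854
grip_force: 0.0
```

```bash
python3 - <<'E'
from h import *
p=lid("wrist","blue_tin");save(p,"w3")
go(.611,.003,.003)
lid("top","spice_jar");lid("top","red_cheese")
E
```

```text
blue_tin 0.79 [183.0, 284.0] zt 0.024 [613.2, 2.8] [104.4, 62.8] 13.5
pos [0.6104, 0.0036, 0.2076] yawY 103.5 travel cm [-0.05, -0.08, 20.46]
spice_jar 0.64 [216.0, 163.0] zt 0.12 [449.4, 264.0] [39.0, 36.6] 64.1
red_cheese 0.52 [213.0, 192.0] zt 0.049 [445.5, 200.9] [19.6, 70.1] 84.1
```

View pics/w3.png

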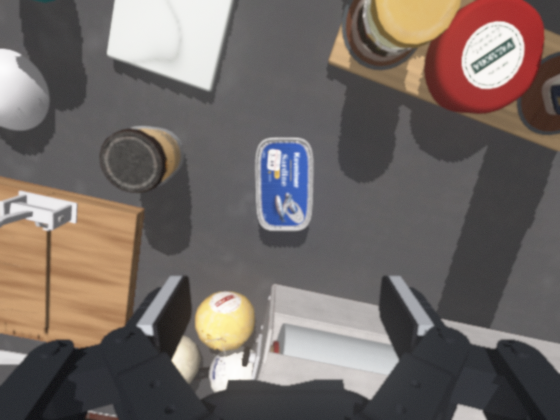

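The wrist view shows the tin at [183,284], aligned with the tool, with clear space for both fingers.

{"fn": "jog_arm", "kwargs": {
  "claw": [0,0,0,0,0],
  "travel": [
    [-0.2,0,5],
    [-0.2,0,10],
    [-0.2,0,14.5],
    [-0.2,0,17.5],
    [-0.2,0,18.8]
  ],
  "dr": [
    [0,0,0],
    [0,0,0],
    [0,0,0],
    [0,0,0],
    [0,0,0]
  ]
}}

```text
time_s: 16.45
position: [0.6097, 0.0037, 0.0158]
tool_rot: [0.367, -3.114, -0.002]
ft_force: [-0.8, 0.5, -0.3]
opening: 0.0856
grip_force: 0.0
```

{"fn": "jog_arm", "kwargs": {
  "claw": [0,0,0,0,0],
  "travel": [
    [0,0,0],
    [0,0,0.3],
    [0,0,0.7],
    [0,0,1],
    [0,0,1]
  ],
  "dr": [
    [0,0,0],
    [0,0,0],
    [0,0,0],
    [0,0,0],
    [0,0,0]
  ]
}}

```text
time_s: 16.95
position: [0.6134, 0.0031, 0.0099]
tool_rot: [-0.367, 3.119, -0.0]
ft_force: [-0.9, -0.8, -0.7]
opening: 0.0854
grip_force: 0.0
```

{"fn": "jog_arm", "kwargs": {
  "claw": [0,0,0,0],
  "travel": [
    [0,0,0.3],
    [0,0,0.6],
    [0,0,0.7],
    [0,0,0.7]
  ],
  "dr": [
    [0,0,0],
    [0,0,0],
    [0,0,0],
    [0,0,0]
  ]
}}

```text
time_s: 17.35
position: [0.6126, 0.0032, 0.002]
tool_rot: [0.367, -3.119, -0.0]
ft_force: [0.2, 0.3, -0.1]
opening: 0.0852
grip_force: 0.0
```

{"fn": "jog_arm", "kwargs": {
  "claw": [60,100,180,255,255],
  "travel": [
    [0,0,0],
    [0,0,0],
    [0,0,0],
    [0,0,0],
    [0,0,0]
  ],
  "dr": [
    [0,0,0],
    [0,0,0],
    [0,0,0],
    [0,0,0],
    [0,0,0]
  ],
  "grip_force": 35
}}

```text
time_s: 17.85
position: [0.613, 0.0032, 0.0024]
tool_rot: [-0.367, 3.12, 0.0]
ft_force: [0.5, 0.6, -0.5]
opening: 0.0122
grip_force: 0.0
```

{"fn": "jog_arm", "kwargs": {
  "claw": [255,255],
  "travel": [
    [0,0,0],
    [0,0,0]
  ],
  "dr": [
    [0,0,0],
    [0,0,0]
  ]
}}

```text
time_s: 18.05
position: [0.613, 0.0032, 0.0024]
tool_rot: [-0.367, 3.12, 0.0]
ft_force: [1.4, -0.8, 0.0]
opening: -0.0001
grip_force: 0.0
```

```bash
python3 - <<'E'
from h import *
p=lid("wrist","blue_tin");save(p,"w4");q=lid("side","blue_tin")
a=cv2.resize(q["img"][110:270,220:420],(560,448))
cv2.imwrite("pics/c4.png",cv2.cvtColor(np.vstack([a[:300],p["img"][120:]])[:600],cv2.COLOR_RGB2BGR))
E
```

```text
blue_tin 0.88 [232.0, 286.0] zt 0.024 [612.6, 2.5] [104.2, 62.9] 13.6
blue_tin 0.29 [22.0, 76.0] zt 0.012 [519.9, -120.0] [52.6, 27.6] 86.3
blue_tin 0.78 [193.0, 313.0] zt 0.025 [613.8, 1.6] [111.1, 63.5] 14.5
```

View pics/c4.png

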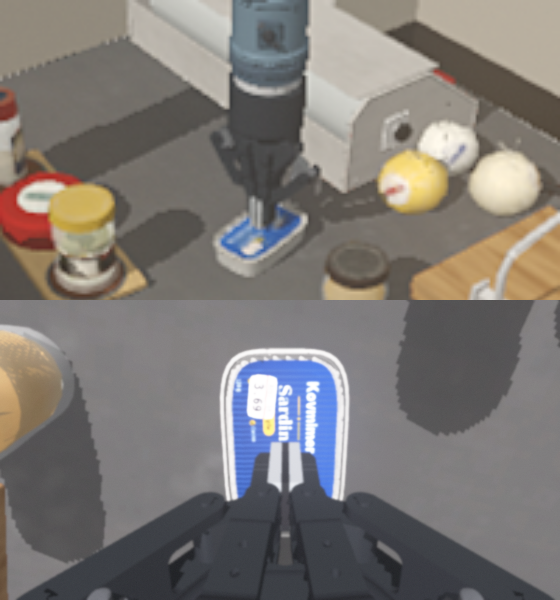

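The fingers closed just above the tin's lid. I'll measure where the tips really are.

```bash
python3 - <<'E'
from h import *
print(rnd(get_obs()["position"]))
p=viewer.capture("wrist");w=cloud(p)
for r in range(255,345,8): print(r,[rnd(w[r,c],3) for c in (275,295)])
p=viewer.capture("side");w=cloud(p)
for r in range(170,200,3): print(r,[rnd(w[r,c],3) for c in (309,312,315)])
E
```

```text
[0.6129, 0.0032, 0.0024]
255 [[0.606, -0.004, 0.022], [0.604, 0.006, 0.022]]
263 [[0.603, -0.004, 0.037], [0.602, 0.005, 0.036]]
271 [[0.604, -0.004, 0.044], [0.602, 0.005, 0.044]]
279 [[0.603, -0.004, 0.052], [0.602, 0.005, 0.051]]
287 [[0.604, -0.003, 0.057], [0.602, 0.005, 0.057]]
295 [[0.603, -0.003, 0.064], [0.601, 0.004, 0.065]]
303 [[0.604, -0.003, 0.068], [0.602, 0.004, 0.069]]
311 [[0.602, -0.003, 0.076], [0.6, 0.004, 0.076]]
319 [[nan, nan, nan], [0.601, 0.004, 0.079]]
327 [[nan, nan, nan], [0.601, 0.004, 0.083]]
335 [[0.603, -0.003, 0.087], [0.601, 0.003, 0.089]]
343 [[0.606, -0.002, 0.087], [0.603, 0.004, 0.09]]
170 [[0.596, 0.002, 0.111], [0.599, -0.007, 0.115], [0.602, -0.016, 0.118]]
173 [[0.596, 0.002, 0.1], [0.6, -0.006, 0.103], [0.602, -0.017, 0.109]]
176 [[0.601, 0.008, 0.085], [0.611, 0.006, 0.082], [0.602, -0.018, 0.099]]
179 [[0.601, 0.006, 0.075], [0.604, -0.003, 0.079], [0.608, -0.011, 0.082]]
182 [[0.605, 0.011, 0.06], [0.605, -0.003, 0.068], [0.611, -0.009, 0.069]]
185 [[0.605, 0.011, 0.049], [0.605, -0.002, 0.057], [0.611, -0.009, 0.059]]
188 [[0.619, 0.027, 0.022], [0.604, -0.004, 0.048], [0.61, -0.01, 0.049]]
191 [[0.609, 0.015, 0.023], [0.605, -0.004, 0.036], [0.623, 0.005, 0.023]]
194 [[0.6, 0.004, 0.023], [0.609, -0.0, 0.021], [0.617, -0.004, 0.02]]
197 [[0.591, -0.009, 0.024], [0.598, -0.013, 0.023], [0.605, -0.019, 0.024]]
```

Shut, the tips sit about 30 mm above the reported TCP, so grasps need a reported z that much lower. I'll open in place and go about 32 mm further down.

{"fn": "jog_arm", "kwargs": {
  "claw": [0,0,0,0,0],
  "travel": [
    [0,0,0],
    [0,0,0],
    [0,0,0],
    [0,0,0],
    [0,0,0]
  ],
  "dr": [
    [0,0,0],
    [0,0,0],
    [0,0,0],
    [0,0,0],
    [0,0,0]
  ]
}}

```text
time_s: 18.85
position: [0.6129, 0.0032, 0.0024]
tool_rot: [-0.367, 3.12, 0.0]
ft_force: [-0.4, -0.1, -0.8]
opening: 0.0722
grip_force: 0.0
```

{"fn": "jog_arm", "kwargs": {
  "claw": [0,0,0,0,0],
  "travel": [
    [0,0,0],
    [0,0,0.6],
    [0,0,1.2],
    [0,0,1.8],
    [0,0,2.2]
  ],
  "dr": [
    [0,0,0],
    [0,0,0],
    [0,0,0],
    [0,0,0],
    [0,0,0]
  ]
}}

```text
time_s: 19.35
position: [0.6122, 0.0032, -0.0207]
tool_rot: [0.367, -3.119, -0.001]
ft_force: [-0.3, 0.2, -0.1]
opening: 0.0852
grip_force: 0.0
```

{"fn": "jog_arm", "kwargs": {
  "claw": [0,0,0,0,0],
  "travel": [
    [0,0,0.2],
    [0,0,0.4],
    [0,0,0.6],
    [0,0,0.7],
    [0,0,0.7]
  ],
  "dr": [
    [0,0,0],
    [0,0,0],
    [0,0,0],
    [0,0,0],
    [0,0,0]
  ]
}}

```text
time_s: 19.85
position: [0.6129, 0.0032, -0.0266]
tool_rot: [-0.367, 3.12, 0.0]
ft_force: [0.2, -0.0, -0.1]
opening: 0.0855
grip_force: 0.0
```

{"fn": "jog_arm", "kwargs": {
  "claw": [60,80,100,110,110],
  "travel": [
    [0,0,0],
    [0,0,0],
    [0,0,0],
    [0,0,0],
    [0,0,0]
  ],
  "dr": [
    [0,0,0],
    [0,0,0],
    [0,0,0],
    [0,0,0],
    [0,0,0]
  ],
  "grip_force": 35
}}

```text
time_s: 20.35
position: [0.6132, 0.003, -0.0261]
tool_rot: [-0.367, 3.119, -0.0]
ft_force: [-1.4, 0.1, 5.4]
opening: 0.0589
grip_force: 37.9
```

{"fn": "jog_arm", "kwargs": {
  "claw": [255,255,255,255,255],
  "travel": [
    [0,0,0],
    [0,0,-1],
    [0,0,-4],
    [0,0,-8],
    [0,0,-12]
  ],
  "dr": [
    [0,0,0],
    [0,0,0],
    [0,0,0],
    [0,0,0],
    [0,0,0]
  ]
}}

```text
time_s: 20.85
position: [0.6117, 0.0034, 0.094]
tool_rot: [0.367, -3.118, -0.001]
ft_force: [0.5, -1.0, -1.2]
opening: 0.0587
grip_force: 38.6
```

```bash
python3 - <<'E'
from h import *
p=lid("wrist","blue_tin");q=lid("side","blue_tin");save(q,"s5")
go(.455,-.1426,.1)
E
```

```text
blue_tin 0.86 [277.0, 287.0] zt 0.143 [608.9, 2.2] [99.4, 62.8] 13.4
blue_tin 0.75 [159.0, 311.0] zt 0.15 [613.8, 0.5] [97.9, 63.7] 12.4
pos [0.6139, 0.0032, 0.0945] yawY 103.4 travel cm [18.84, -10.49, -0.59]
```

{"fn": "jog_arm", "kwargs": {
  "claw": [255,255,255,255,255],
  "travel": [
    [3,-1.7,0],
    [7,-3.9,0],
    [11,-6.1,0],
    [15,-8.4,0],
    [18.8,-10.5,0]
  ],
  "dr": [
    [0,0,0.06],
    [0,0,0.14],
    [0,0,0.22],
    [0,0,0.29],
    [0,0,0.32]
  ]
}}

```text
time_s: 21.55
position: [0.451, -0.1426, 0.0913]
tool_rot: [-0.137, -3.135, -0.002]
ft_force: [0.4, -1.0, -1.6]
opening: 0.0589
grip_force: 38.6
```

{"fn": "jog_arm", "kwargs": {
  "claw": [255,255],
  "travel": [
    [0,0,0],
    [0,0,0]
  ],
  "dr": [
    [0,0,0],
    [0,0,0]
  ]
}}

```text
time_s: 21.75
position: [0.4526, -0.1423, 0.0919]
tool_rot: [-0.138, -3.136, -0.003]
ft_force: [0.5, 0.3, -1.7]
opening: 0.059
grip_force: 38.6
```

```bash
python3 - <<'E'
from h import *
p=lid("wrist","blue_tin");save(p,"w6")
go(.455,-.1426,-.0145)
E
```

```text
blue_tin 0.91 [276.0, 285.0] zt 0.141 [449.6, -142.3] [62.9, 99.4] 85.3
pos [0.4544, -0.1419, 0.0925] yawY 85.1 travel cm [-0.07, -0.08, 10.7]
```

View pics/w6.png

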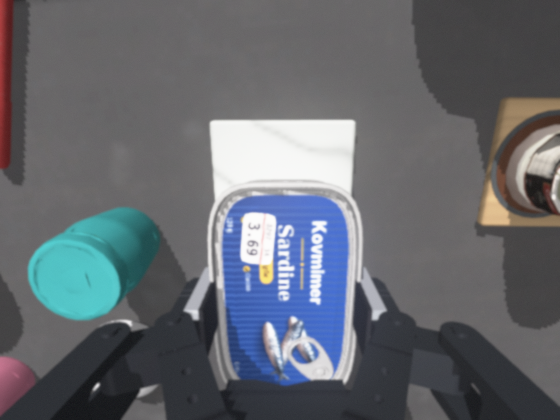

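The tin is held square over the slab: its centre is at [285,285] and its edges run parallel to the slab's.

{"fn": "jog_arm", "kwargs": {
  "claw": [255,255,255,255,255],
  "travel": [
    [0,0,3],
    [0,0,6],
    [0,0,8.5],
    [0,0,9.5],
    [0,0,9.5]
  ],
  "dr": [
    [0,0,0],
    [0,0,0],
    [0,0,0],
    [0,0,0],
    [0,0,0]
  ]
}}

```text
time_s: 22.35
position: [0.4536, -0.1412, -0.0031]
tool_rot: [-0.132, -3.136, -0.002]
ft_force: [0.6, 0.3, -1.8]
opening: 0.059
grip_force: 38.7
```

{"fn": "jog_arm", "kwargs": {
  "claw": [255,255,255,255],
  "travel": [
    [0,0,0.3],
    [0,0,0.6],
    [0,0,0.9],
    [0,0,0.9]
  ],
  "dr": [
    [0,0,0],
    [0,0,0],
    [0,0,0],
    [0,0,0]
  ]
}}

```text
time_s: 22.75
position: [0.4547, -0.1427, -0.0104]
tool_rot: [0.135, 3.138, -0.0]
ft_force: [0.7, 0.3, -1.7]
opening: 0.0586
grip_force: 38.7
```

{"fn": "jog_arm", "kwargs": {
  "claw": [255,255,255,255],
  "travel": [
    [0,0,0.2],
    [0,0,0.3],
    [0,0,0.3],
    [0,0,0.3]
  ],
  "dr": [
    [0,0,0],
    [0,0,0],
    [0,0,0],
    [0,0,0]
  ]
}}

```text
time_s: 23.15
position: [0.4544, -0.1426, -0.0136]
tool_rot: [-0.135, -3.139, -0.0]
ft_force: [-0.2, -0.1, -1.6]
opening: 0.0589
grip_force: 38.7
```

{"fn": "jog_arm", "kwargs": {
  "claw": [255,255],
  "travel": [
    [0,0,0.1],
    [0,0,0.1]
  ],
  "dr": [
    [0,0,0],
    [0,0,0]
  ]
}}

```text
time_s: 23.35
position: [0.4546, -0.1427, -0.0141]
tool_rot: [0.135, 3.138, -0.0]
ft_force: [-2.3, 1.1, 3.6]
opening: 0.0586
grip_force: 39.1
```

{"fn": "jog_arm", "kwargs": {
  "claw": [60,0,0,0,0],
  "travel": [
    [0,0,0],
    [0,0,0],
    [0,0,0],
    [0,0,0],
    [0,0,0]
  ],
  "dr": [
    [0,0,0],
    [0,0,0],
    [0,0,0],
    [0,0,0],
    [0,0,0]
  ]
}}

```text
time_s: 23.85
position: [0.4544, -0.1426, -0.0147]
tool_rot: [0.135, 3.139, 0.0]
ft_force: [-0.5, -0.4, 0.3]
opening: 0.0854
grip_force: 0.0
```

{"fn": "jog_arm", "kwargs": {
  "claw": [0,0,0,0,0],
  "travel": [
    [0,0,0],
    [0,0,-4],
    [0,0,-9],
    [0,0,-14],
    [0,0,-18]
  ],
  "dr": [
    [0,0,0],
    [0,0,0],
    [0,0,0],
    [0,0,0],
    [0,0,0]
  ]
}}

```text
time_s: 24.35
position: [0.4548, -0.1428, 0.1683]
tool_rot: [0.135, 3.137, -0.001]
ft_force: [0.5, 0.4, -0.3]
opening: 0.0854
grip_force: 0.0
```

{"fn": "jog_arm", "kwargs": {
  "claw": [0,0,0,0,0],
  "travel": [
    [0,0,0],
    [0,0,0],
    [0,0,0],
    [0,0,0],
    [0,0,0]
  ],
  "dr": [
    [0,0,0],
    [0,0,0],
    [0,0,0],
    [0,0,0],
    [0,0,0]
  ]
}}

```text
time_s: 24.85
position: [0.4533, -0.1421, 0.1638]
tool_rot: [-0.135, -3.136, -0.002]
ft_force: [0.7, 0.8, -0.0]
opening: 0.0854
grip_force: 0.0
```

```bash
python3 - <<'E'
from h import *
p=lid("wrist","blue_tin")
go(.611,-.1395,.16)
E
```

```text
blue_tin 0.59 [195.0, 286.0] zt 0.035 [454.4, -142.9] [62.4, 104.8] 85.6
pos [0.4538, -0.1423, 0.1644] yawY 85.1 travel cm [-15.64, 1.63, 0.41]
```

{"fn": "jog_arm", "kwargs": {
  "claw": [0,0,0,0,0],
  "travel": [
    [-4,0.4,0],
    [-8,0.8,0],
    [-12,1.2,0],
    [-15.6,1.6,0],
    [-15.6,1.6,0]
  ],
  "dr": [
    [0,0,0],
    [0,0,0],
    [0,0,0],
    [0,0,0],
    [0,0,0]
  ]
}}

```text
time_s: 25.45
position: [0.6147, -0.1398, 0.1632]
tool_rot: [0.132, 3.138, 0.001]
ft_force: [0.1, -1.0, -0.7]
opening: 0.0852
grip_force: 0.0
```

{"fn": "jog_arm", "kwargs": {
  "claw": [0,0],
  "travel": [
    [0,0,0],
    [0,0,0]
  ],
  "dr": [
    [0,0,0],
    [0,0,0]
  ]
}}

```text
time_s: 25.65
position: [0.61, -0.1399, 0.1651]
tool_rot: [-0.135, -3.137, -0.001]
ft_force: [-0.3, 0.1, 0.1]
opening: 0.0857
grip_force: 0.0
```

```bash
python3 - <<'E'
from h import *
p=lid("wrist","dark_jar");save(p,"w7")
go(.611,-.1395,.012)
E
```

```text
dark_jar 0.9 [209.0, 9.0] zt 0.045 [611.2, -407.4] [10.0, 41.9] 74.0
dark_jar 0.83 [36.0, 90.0] zt 0.08 [471.0, -277.3] [58.5, 47.0] 85.4
dark_jar 0.66 [208.0, 285.0] zt 0.08 [610.9, -141.4] [57.3, 57.3] 25.3
dark_jar 0.56 [178.0, 120.0] zt 0.039 [583.5, -302.4] [52.3, 52.8] 14.9
pos [0.6101, -0.1401, 0.1657] yawY 85.1 travel cm [-0.1, 0.06, 15.37]
```

View pics/w7.png

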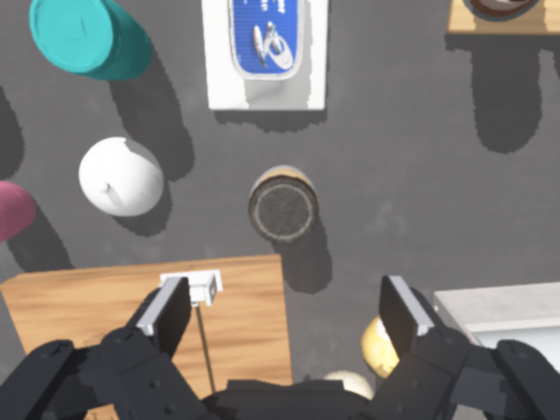

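The dark-lidded jar sits at [208,285], centred, and the cutter and bell are clear of the fingers' paths.

{"fn": "jog_arm", "kwargs": {
  "claw": [0,0,0,0,0],
  "travel": [
    [-0.1,-0.1,4],
    [-0.1,-0.1,8],
    [-0.1,-0.1,12],
    [-0.1,-0.1,14],
    [-0.1,-0.1,14.8]
  ],
  "dr": [
    [0,0,0],
    [0,0,0],
    [0,0,0],
    [0,0,0],
    [0,0,0]
  ]
}}

```text
time_s: 26.25
position: [0.609, -0.1405, 0.0151]
tool_rot: [-0.136, -3.134, -0.002]
ft_force: [-0.6, -0.1, -0.1]
opening: 0.0856
grip_force: 0.0
```

{"fn": "jog_arm", "kwargs": {
  "claw": [0,0,0],
  "travel": [
    [0,0,0],
    [0,0,0],
    [0,0,0]
  ],
  "dr": [
    [0,0,0],
    [0,0,0],
    [0,0,0]
  ]
}}

```text
time_s: 26.55
position: [0.6137, -0.1417, 0.0195]
tool_rot: [0.135, 3.135, -0.002]
ft_force: [-0.1, -0.2, 0.8]
opening: 0.0856
grip_force: 0.0
```

{"fn": "jog_arm", "kwargs": {
  "claw": [60,100,120,120,120],
  "travel": [
    [0,0,0],
    [0,0,0],
    [0,0,0],
    [0,0,0],
    [0,0,0]
  ],
  "dr": [
    [0,0,0],
    [0,0,0],
    [0,0,0],
    [0,0,0],
    [0,0,0]
  ],
  "grip_force": 45
}}

```text
time_s: 27.05
position: [0.613, -0.1416, 0.0187]
tool_rot: [0.135, 3.137, -0.001]
ft_force: [-1.9, 0.1, 5.2]
opening: 0.0578
grip_force: 47.6
```

{"fn": "jog_arm", "kwargs": {
  "claw": [255,255,255,255,255],
  "travel": [
    [0,0,0],
    [0,0,-2],
    [0,0,-5],
    [0,0,-9],
    [0,0,-12]
  ],
  "dr": [
    [0,0,0],
    [0,0,0],
    [0,0,0],
    [0,0,0],
    [0,0,0]
  ]
}}

```text
time_s: 27.55
position: [0.6121, -0.141, 0.1391]
tool_rot: [0.135, 3.138, 0.0]
ft_force: [0.8, 0.3, -1.9]
opening: 0.0577
grip_force: 48.9
```

```bash
python3 - <<'E'
from h import *
p=lid("wrist","dark_jar")
go(.4544,-.1429,.13)
E
```

```text
dark_jar 0.94 [33.0, 72.0] zt 0.08 [475.8, -277.5] [58.9, 37.5] 86.2
dark_jar 0.83 [213.0, 3.0] zt 0.021 [610.8, -408.1] [6.8, 33.9] 74.6
dark_jar 0.67 [297.0, 284.0] zt 0.2 [610.5, -141.3] [57.2, 58.3] 80.8
pos [0.6153, -0.1421, 0.1424] yawY 85.1 travel cm [16.04, -1.45, 1.11]
```

{"fn": "jog_arm", "kwargs": {
  "claw": [255,255,255,255,255],
  "travel": [
    [3,-0.3,0],
    [7,-0.7,0],
    [11,-1,0],
    [14.5,-1.3,0],
    [15.7,-1.5,0]
  ],
  "dr": [
    [0,0,0],
    [0,0,0],
    [0,0,0],
    [0,0,0],
    [0,0,0]
  ]
}}

```text
time_s: 28.15
position: [0.4492, -0.141, 0.1352]
tool_rot: [-0.136, -3.133, -0.004]
ft_force: [0.4, 0.8, -1.4]
opening: 0.0577
grip_force: 49.0
```

{"fn": "jog_arm", "kwargs": {
  "claw": [255,255,255,255,255],
  "travel": [
    [0,0,0],
    [0,0,0],
    [0,0,3],
    [0,0,5.5],
    [0,0,6]
  ],
  "dr": [
    [0,0,0],
    [0,0,0],
    [0,0,0],
    [0,0,0],
    [0,0,0]
  ]
}}

```text
time_s: 28.65
position: [0.4537, -0.1418, 0.0746]
tool_rot: [-0.134, -3.135, -0.003]
ft_force: [-1.2, 0.9, -1.7]
opening: 0.0579
grip_force: 49.0
```

{"fn": "jog_arm", "kwargs": {
  "claw": [255,255,255],
  "travel": [
    [0,0,0],
    [0,0,0],
    [0,0,0]
  ],
  "dr": [
    [0,0,0],
    [0,0,0],
    [0,0,0]
  ]
}}

```text
time_s: 28.95
position: [0.456, -0.1432, 0.0787]
tool_rot: [0.134, 3.136, -0.001]
ft_force: [0.1, -0.2, -1.4]
opening: 0.0576
grip_force: 49.0
```

```bash
python3 - <<'E'
from h import *
lid("wrist","dark_jar")
go(.456,-.1433,.0567)
E
```

```text
dark_jar 0.97 [263.0, 82.0] zt 0.079 [464.6, -276.2] [57.7, 58.5] 46.4
dark_jar 0.85 [388.0, 7.0] zt 0.027 [517.9, -311.7] [17.6, 264.7] 41.0
dark_jar 0.61 [296.0, 286.0] zt 0.14 [454.1, -143.1] [58.1, 58.1] 40.4
pos [0.4556, -0.1431, 0.0785] yawY 85.1 travel cm [-0.04, -0.02, 2.18]
```

{"fn": "jog_arm", "kwargs": {
  "claw": [255,255,255,255,255],
  "travel": [
    [0,0,0.6],
    [0,0,1.2],
    [0,0,1.7],
    [0,0,1.7],
    [0,0,1.7]
  ],
  "dr": [
    [0,0,0],
    [0,0,0],
    [0,0,0],
    [0,0,0],
    [0,0,0]
  ]
}}

```text
time_s: 29.55
position: [0.454, -0.1424, 0.06]
tool_rot: [-0.135, -3.138, -0.001]
ft_force: [0.9, 0.0, -2.8]
opening: 0.0574
grip_force: 49.0
```

{"fn": "jog_arm", "kwargs": {
  "claw": [255,255,255],
  "travel": [
    [0,0,0.3],
    [0,0,0.3],
    [0,0,0.3]
  ],
  "dr": [
    [0,0,0],
    [0,0,0],
    [0,0,0]
  ]
}}

```text
time_s: 29.85
position: [0.4544, -0.1426, 0.0574]
tool_rot: [0.135, 3.139, 0.0]
ft_force: [0.1, -0.3, -2.3]
opening: 0.0577
grip_force: 49.0
```

{"fn": "jog_arm", "kwargs": {
  "claw": [255,255,255],
  "travel": [
    [0,0,0.1],
    [0,0,0.1],
    [0,0,0.1]
  ],
  "dr": [
    [0,0,0],
    [0,0,0],
    [0,0,0]
  ]
}}

```text
time_s: 30.15
position: [0.4544, -0.1426, 0.0564]
tool_rot: [0.135, 3.139, 0.0]
ft_force: [0.2, 0.4, -2.5]
opening: 0.0576
grip_force: 49.1
```

{"fn": "jog_arm", "kwargs": {
  "claw": [255,255,255],
  "travel": [
    [0,0,0.1],
    [0,0,0.1],
    [0,0,0.1]
  ],
  "dr": [
    [0,0,0],
    [0,0,0],
    [0,0,0]
  ]
}}

```text
time_s: 30.45
position: [0.4547, -0.1427, 0.0563]
tool_rot: [0.135, 3.138, -0.0]
ft_force: [-2.4, 0.7, 6.1]
opening: 0.058
grip_force: 49.9
```

Contact. Release, retreat straight up, then back off to clear the view.

{"fn": "jog_arm", "kwargs": {
  "claw": [70,0,0,0,0],
  "travel": [
    [0,0,0],
    [0,0,0],
    [0,0,0],
    [0,0,0],
    [0,0,0]
  ],
  "dr": [
    [0,0,0],
    [0,0,0],
    [0,0,0],
    [0,0,0],
    [0,0,0]
  ]
}}

```text
time_s: 30.95
position: [0.4544, -0.1426, 0.0553]
tool_rot: [-0.135, -3.139, -0.0]
ft_force: [1.1, 0.2, -0.1]
opening: 0.0854
grip_force: 0.0
```

{"fn": "jog_arm", "kwargs": {
  "claw": [0,0,0,0,0],
  "travel": [
    [0,0,-2],
    [0,0,-6],
    [0,0,-10],
    [0,0,-14],
    [0,0,-16]
  ],
  "dr": [
    [0,0,0],
    [0,0,0],
    [0,0,0],
    [0,0,0],
    [0,0,0]
  ]
}}

```text
time_s: 31.45
position: [0.4559, -0.1433, 0.2191]
tool_rot: [0.134, 3.134, -0.003]
ft_force: [1.4, 0.4, -0.3]
opening: 0.0855
grip_force: 0.0
```

{"fn": "jog_arm", "kwargs": {
  "claw": [0,0,0,0,0],
  "travel": [
    [0,-4,0],
    [2,-9,0],
    [3,-14,0],
    [3,-18,0],
    [3,-22,0]
  ],
  "dr": [
    [0,0,0],
    [0,0,0],
    [0,0,0],
    [0,0,0],
    [0,0,0]
  ]
}}

```text
time_s: 31.95
position: [0.4048, -0.3613, 0.2154]
tool_rot: [0.137, 3.138, -0.0]
ft_force: [0.7, 0.2, -0.7]
opening: 0.085
grip_force: 0.0
```

{"fn": "jog_arm", "kwargs": {
  "claw": [0,0,0,0,0],
  "travel": [
    [0,0,0],
    [0,0,0],
    [0,0,0],
    [0,0,0],
    [0,0,0]
  ],
  "dr": [
    [0,0,0],
    [0,0,0],
    [0,0,0],
    [0,0,0],
    [0,0,0]
  ]
}}

```text
time_s: 32.45
position: [0.406, -0.3581, 0.2156]
tool_rot: [0.132, 3.139, 0.0]
ft_force: [0.1, -0.0, 1.1]
opening: 0.0853
grip_force: 0.0
```

```bash
python3 - <<'E'
from h import *
for n in "board slab gold_jar spice_jar dark_jar blue_tin red_cheese tub bell".split(): p=lid("top",n)
a=p["img"][110:290,80:400];s=viewer.capture("side")["img"][100:300,130:450]
cv2.imwrite("pics/fin.png",cv2.cvtColor(cv2.resize(np.vstack([a,s[:160]]),None,fx=1.75,fy=1.75),cv2.COLOR_RGB2BGR))
E
```

```text
board 0.7 [223.0, 181.0] zt 0.016 [441.7, 161.6] [280.4, 99.5] 84.3
slab 0.7 [208.0, 306.0] zt 0.015 [455.2, -142.9] [109.9, 149.3] 85.2
gold_jar 0.87 [220.0, 243.0] zt 0.105 [432.5, 62.7] [60.9, 62.3] 44.5
spice_jar 0.9 [216.0, 160.0] zt 0.12 [449.0, 264.3] [39.2, 37.6] 65.2
dark_jar 0.69 [213.0, 323.0] zt 0.12 [452.6, -140.6] [56.2, 55.4] 26.0
dark_jar 0.68 [206.0, 371.0] zt 0.083 [463.5, -274.7] [55.1, 55.3] 89.8
dark_jar 0.57 [152.0, 435.0] zt 0.082 [603.0, -429.8] [56.2, 56.8] 2.8
blue_tin 0.9 [223.0, 322.0] zt 0.039 [453.7, -139.5] [58.1, 103.9] 86.9
red_cheese 0.76 [216.0, 207.0] zt 0.05 [442.1, 160.6] [97.4, 96.8] 18.2
red_cheese 0.52 [213.0, 163.0] zt 0.12 [448.5, 264.1] [38.8, 37.9] 57.3
tub 0.58 [254.0, 113.0] zt 0.061 [352.6, 385.6] [107.1, 108.8] 27.1
bell 0.65 [163.0, 378.0] zt 0.04 [582.9, -300.3] [52.4, 52.7] 26.2
```

View pics/fin.png

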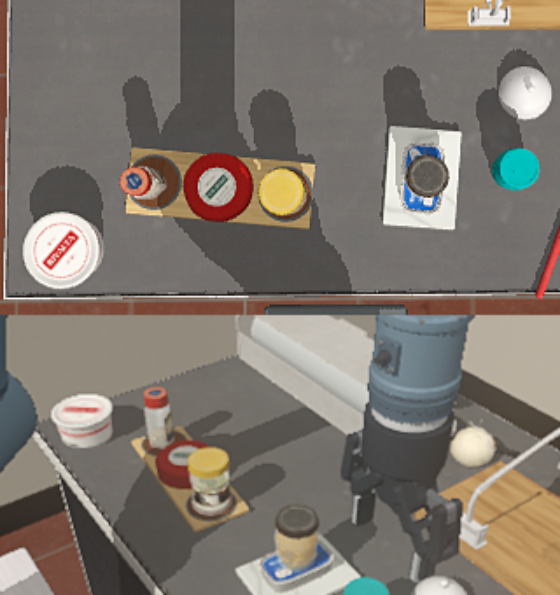

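The final pictures show both jars upright on their spots ([220,243] and [216,160]) and the tin square on the slab with the dark jar on it ([213,323]). Every measured centre is within a few mm of its target, and the bystanders haven't moved.

```bash
python3 -c "
from h import *
print(sign_off())"
```

```text
the job is handed in; nothing more can be done
None
```

The display is set out and handed in at about 33 s of the 104 s: both jars on their spots, and the tin on the slab with the dark-lidded jar on top. Each was a few mm from target in the last pictures and nothing else had moved, though the hand-in returned no verdict.

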